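# Run the fixture plate out to the gauge mark and hold it down

## Task

Set the overhang of the fixture plate for drilling: wind the gauge's handwheel clockwise until its carriage is right up against the stop, then slide the plate outward along the wooden block, without lifting it off, until its leading end is level with the gauge's pointer. So far out it would tip over the block's edge, so hold it by the grip bar on its tail and finish while still holding it there, the tail pressed lightly but firmly down so that the plate lies flat on the block; leave the loose tools and parts around it where they lie.

Things in the scene. Friction and masses are not known exactly. Their poses are not given: they have to be found in the camera images.
- block: Fixed wooden work block on the desk, 100 (x) x 170 (y) x 50 mm high, flat plywood top. Origin: centre of its underside; its y axis runs along its length. Outward is its own -y; the edge the plate overhangs is at y = -85 mm.
- plate: Loose aluminium fixture plate lying along the block's top, 80 (x) x 260 (y) x 8 mm, about 0.45 kg, already overhanging the block's -y edge by 7 to 10 cm. Origin: centre of its underside; z up. Its leading end is at its own y = -130 mm, its tail at +130 mm, its centre of mass near y = +8 mm, so it tips once it overhangs the block by about 138 mm unless its tail is held. The pointer calls for 150 to 180 mm.
- plate_end (a point): Middle of the top edge of the plate's leading end; axes as the plate's (outward is -y).
- plate_grip (a point): Centre of the grip bar that stands across the plate's tail: aluminium, 50 mm along the plate's x, 16 mm thick along its y, its top 32 mm above the plate's upper face. This point is 235 mm behind the leading end and 16 mm above the plate's upper face. A plate that is only gripped may be carried a hair clear of the block: at the end press the bar down with some 5 to 20 N so that the plate bears on the block.
- gauge: Fixed overhang gauge beside the far (+x) side of the plate: grey base 62 x 250 mm, a dark carriage on two rods, a stop post at its -y end and a handwheel above its +y end. Origin: under the base; its -y is the way the carriage travels, nearly the outward way of the plate.
- pointer (a point): Tip of the gauge's pointer: a steel arm 10 mm wide on the carriage, its last 15 mm narrowed to a 3 mm blade, that reaches over the plate's far side edge, its lower face about 10 mm above the plate's upper face (68 mm above the desk). It moves with the carriage. The plate's leading end must lie straight below it, measured along the plate.
- carriage (a joint): Travel of the carriage in m: grows towards the stop, against which it rests at 0.060; it starts at 0.000 to 0.026. Geared to the handwheel, 15 mm per radian; it stays where it is left.
- handwheel (a joint): Turn of the handwheel in rad, growing clockwise seen from above; the carriage meets its stop at 4.0. It needs about 0.05 N m to turn.
- wheel_hub (a point): Point on the handwheel's upright axis, level with the middle of its crank handle (110 mm above the desk). The wheel is 96 mm across, its rim's top 87 mm above the desk.
- crank_grip (a point): Middle of the handwheel's crank handle: an upright black round grip, 16 mm in diameter and 38 mm tall (90 to 128 mm above the desk), that spins freely on its pin 43 mm from the wheel's axis, so it can be held and carried round in a circle without turning the gripper.
- spanner: Bystander: steel combination spanner 27 x 159 x 8 mm lying on the desk. Origin: centre of its underside.
- tape_roll: Bystander: small black tape roll 62 mm across, 19 mm high. Origin: centre of its underside.
- relay: Bystander: black relay 28 x 28 x 38 mm. Origin: centre of its underside.
- side_cutters: Bystander: blue-handled side cutters 50 x 142 x 13 mm. Origin: centre of the underside.
- screwdriver: Bystander: red-handled screwdriver 30 x 198 x 29 mm lying on the desk. Origin: centre of the underside.
Things that resemble listed ones, but are neither listed nor needed, are in the scene too. Of the things that look like the block, the larger one is meant.

How it is judged (in metres and radians):
On the way, in this order (a step that is already met when the one before it is completed fails the run):
1. the carriage is wound against its stop (value of joint carriage above 0.058 m), for 0.2 s.
2. the plate's leading end is level with the pointer (y of pointer in the frame of plate_end between -0.005 and 0.005 m and value of joint carriage above 0.0575 m), for 0.2 s.
At the end, for the whole second after the job is handed in: The carriage is within 2.5 mm of its stop; the plate's leading end is within 5 mm of the pointer tip, measured along the plate; the plate lies flat (within 2 degrees), along the block (within 8 degrees), bearing on the block and not on the gauge, at rest, and the fingers still hold it with over 1 N (all of step 2 and angle between plate's own z axis and vertical below 0.035 rad and angle between the y axis of plate and the y axis of block, either way round below 0.14 rad and contact force between the fingers and plate above 1 N and contact force between plate and block above 0.5 N and contact force between plate and gauge below 0.2 N and linear speed of plate below 0.01 m/s); the arm keeps its last pose, push and grip.
It fails at once if the plate tips (over 7 degrees) (angle between plate's own z axis and vertical above 0.12 rad).
It fails at once if the plate is lifted off the block (over 12 mm) (z of plate in the frame of block above 0.062 m).
It fails at once if a bystander is moved by more than 3 cm (distance of any of spanner, tape_roll, relay, side_cutters, screwdriver from where it was at the start of the episode above 0.03 m).
It also fails if it takes over 54 s, if anything falls off the work surface, if the arm or the gripper's body presses on something with over 40 N, if the wrist force passes 120 N, or if a joint passes its speed limit or range.

## Robot

A 6-joint arm with a two-finger parallel gripper is mounted at the origin on a cart in front of the work surface, level with it; the furniture and walls round the work are solid. World frame = base frame: x ahead of the robot, y to its left, z up, the work surface at z = 0. Lengths are in mm, angles in rad, forces in N, time in s.
With the tool pointing down it reaches from about 275 to 1000 mm from the base axis. Payload 8.4 kg.
Tool frame: the origin (TCP) lies midway between the tips of the shut fingers; the grasp point (between the pads) lies 19 mm behind it; z points along the fingers, y is the line along which they close (so a half turn about z gives the same grasp; the last joint's range is limited). The gripper opens to 85 mm and grips with 20 to 120 N. Pads are 22 mm wide; open, the fingers measure 114 mm over their backs; the gripper's body (76 mm by 85 mm) begins 54 mm behind the grasp point. The pads swing forward as they close: fully open they stand 13 mm farther back than shut.
Start: joints at [-1.126, 0.353, 1.633, -0, 1.155, -0.002], TCP at [270.05, -563.65, 231.281] pointing down, gripper open.
Joint ranges: [-2.63, 2.63], [-0.92, 2.1], [0.06, 2.66], [-1.3, 4.44], [0, 2.69], [-3.02, 3.02]. Speed limits (rad/s): [2.22, 2.22, 2.79, 3.14, 3.14, 3.14].

## Interface

Orientations are given as [roll, pitch, yaw] about the fixed x, y, z axes, in that order (R = Rz(yaw) Ry(pitch) Rx(roll)).
In Python, from rig import r, imaging gives the robot as it stands. The module is installed in compiled form; this text tells all that it offers.
- The arm moves only by the tool arm_command, never from a script. Its argument "deltas" is a list of rows, each an object of numbers: "hand": the finger opening in mm, from 0 to 85.4; "tx", "ty", "tz": the shift along the tool's x, y, z in mm; "wx", "wy", "wz": the turn, a rotation vector about the tool's x, y, z in rad. A call has 1 to 8 rows; each row shifts and turns the commanded pose from where the row before left it, along the tool's axes as they then stand; what a row does not reach is not made up. A row lasts 1/8 s, in which the tool goes at most 62.5 mm and 10.7 degrees, less where a joint would pass 70% of its speed; a pose out of reach is approached as far as the arm can. A call with a gripper value outside its range is refused whole. The fingers move at their own pace and stop on an object; "squeeze" is the grip in N (left out, the last holds). Time passes only in rows, so rows that do not move let the fingers close. It gives the time, the measured TCP pose, the force, the opening and the grip force at its end, in the units of the state.
- r.sense(): the state, without advancing time (a new reading comes with each control period).
- imaging.grab_frame(name): name is "side" or "top"; returns a dict with "image" (420x560x3 uint8, red, green, blue), "mtx" (3x3 intrinsics, pixels), "world_to_cam" (4x4, takes a point from world to camera coordinates). Camera axes: x right, y up, looking along -z (the intrinsics and any distortion apply to the point x, -y, -z); pixel columns grow to the right and rows downward; lengths in mm; the calibration is good to about 2 mm. A picture is of the moment at which its call begins. There is no depth.
- r.sign_off(): hands the job in; it is judged then, once.
The state is a dict: "clock": time; "qpos": joint angles; "qvel": joint speeds; "joint_efforts": joint torques, N m; "eef_pos": TCP position; "tcp_rot": TCP orientation; "contact_force": force on the tool from outside, world axes, zero at the start; "wrist_torque": the same for the moment, N m; "opening": opening from 0.0 (shut) to 1.0 (fully open); "grasp_force": force on a finger pad.
Only numpy, scipy, OpenCV 4.12 (cv2) and the standard library are available. Lean on these libraries where they do the work, as an engineer would, in place of code of your own. Each camera call takes 0.05 s, during which the arm holds its last target. There are 200 camera calls.

## Working session

There is one attempt and no reset: what is moved stays moved. The work goes in short steps, Python scripts to look and compute and a tool call to move; the robot and the scene stay as the last step left them, time stands still between calls to the robot, and variables do not carry over. Pictures are saved under pics/ and viewed, at most 10 in all, crops included, and the job is handed in when it is done.

Besides the shell and the picture viewer there is one more tool, called as name([rows], argument=value, ...), one row to a line, values as JSON. arm_command: Moves the arm, as the interface text tells. Its arguments: {"type":"object","properties":{"deltas":{"type":"array"},"squeeze":{"type":"number"}},"required":["deltas"]}

```bash
mkdir -p pics
cat > h.py <<'E'
import numpy as np,cv2
from rig import r,imaging
def grab(n,f):
    d=imaging.grab_frame(n); cv2.imwrite('pics/'+f,d['image'][:,:,::-1]); np.savez('pics/'+f[:-4]+'.npz',**d); return d
def ray(d,u,v):
    M=np.array(d['world_to_cam']);K=np.array(d['mtx']);R=M[:3,:3];t=M[:3,3]
    c=-R.T@t; p=np.linalg.inv(K)@[u,v,1.]; return c,R.T@np.array([p[0],-p[1],-p[2]])
def onz(d,u,v,z):
    c,q=ray(d,u,v); return c+q*(z-c[2])/q[2]
def proj(d,P):
    M=np.array(d['world_to_cam']);q=M[:3,:3]@np.array(P,float)+M[:3,3]; p=np.array(d['mtx'])@[q[0],-q[1],-q[2]]; return p[:2]/p[2]
E
python3 - <<'E'
from h import *
for n in('top','side'):
    d=grab(n,n+'1.png'); print(n,{k:v for k,v in d.items() if k!='image'}, ray(d,280,210))
print(r.sense())
E
```

```text
top {'mtx': array([[390.67464192,   0.        , 278.41819728],
       [  0.        , 390.67464192, 204.9130884 ],
       [  0.        ,   0.        ,   1.        ]]), 'world_to_cam': array([[-4.77199186e-03, -9.99986241e-01,  2.17856287e-03,
         5.11681770e+00],
       [ 9.92403943e-01, -4.46797065e-03,  1.22940847e-01,
        -5.48337973e+02],
       [-1.22929421e-01,  2.74868710e-03,  9.92411609e-01,
        -1.00363732e+03],
       [ 0.00000000e+00,  0.00000000e+00,  0.00000000e+00,
         1.00000000e+00]])} (array([ 420.82062862,    5.42547428, 1063.42331355]), array([ 0.10998817, -0.00673936, -0.99400358]))
side {'mtx': array([[536.66866831,   0.        , 279.10145563],
       [  0.        , 536.66866831, 210.37040027],
       [  0.        ,   0.        ,   1.        ]]), 'world_to_cam': array([[-9.42888554e-01, -3.33108345e-01, -7.69166985e-05,
         5.25382731e+02],
       [ 1.28858441e-01, -3.64956547e-01,  9.22064109e-01,
        -1.44142952e+02],
       [-3.07175321e-01,  8.69393783e-01,  3.87037173e-01,
        -1.09812335e+03],
       [ 0.00000000e+00,  0.00000000e+00,  0.00000000e+00,
         1.00000000e+00]])} (array([ 176.63500715, 1077.10507047,  557.96401066]), array([ 0.30568558, -0.87020339, -0.38640091]))
{'clock': 0.1, 'qpos': array([-1.12637039e+00,  3.53591599e-01,  1.63405040e+00,  1.11469162e-06,
        1.15519569e+00, -2.40637822e-03]), 'qvel': array([-0.00100222,  0.00064541, -0.00291034,  0.0009226 , -0.00054245,
       -0.00096003]), 'joint_efforts': array([ 1.62780721e-04, -6.06358480e+01, -3.42817068e+01, -3.89121533e-05,
        3.96084521e-03, -2.01094377e-05]), 'eef_pos': array([ 269.88502818, -563.25905674,  230.63282249]), 'tcp_rot': array([-3.14034763e+00, -4.01524686e-06,  4.46831866e-01]), 'contact_force': array([0.1378184 , 0.04577594, 0.51534092]), 'wrist_torque': array([ 0.04277428,  0.00883595, -0.0023547 ]), 'grasp_force': 0.0, 'opening': 1.0027037341437939}
```

View pics/top1.png

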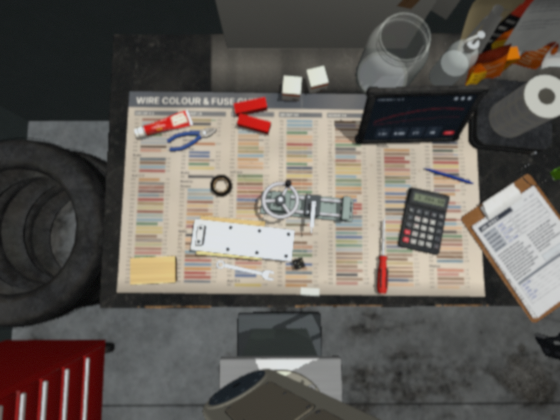

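View pics/side1.png

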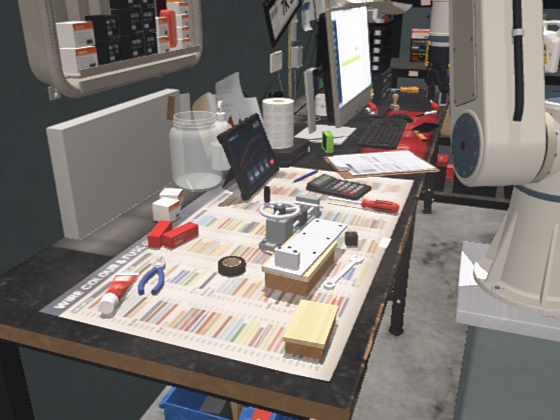

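The top view shows the plate (193–294, 220–262) with its grip bar at about (200,236). The gauge has its wheel at (280,202), crank knob at (288,184), pointer at about (312,215) and stop at (348,208).

Possible confusions:
- **Block:** the small plywood block at (152,270), against the larger one under the plate, which is the one meant.
- **Crank handle:** the black relay (298,264) and the tape roll (221,185), against the upright black knob on the wheel (288,184), which is the one meant.

I'll check these in one close crop.

Run:
```python
from h import *
t=cv2.imread('pics/top1.png')[170:285,180:365]; s=cv2.imread('pics/side1.png')[175:300,255:375]
t=cv2.resize(t,None,fx=4.2,fy=4.2,interpolation=3); cv2.imwrite('pics/c1.png',t)
s=cv2.resize(s,None,fx=4.7,fy=4.7,interpolation=3); cv2.imwrite('pics/c2.png',s)
```

```text
(no output)
```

View pics/c1.png

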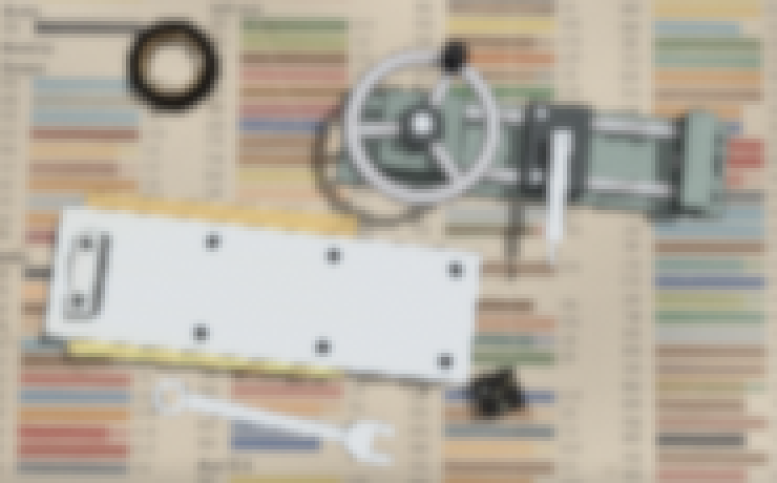

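View pics/c2.png

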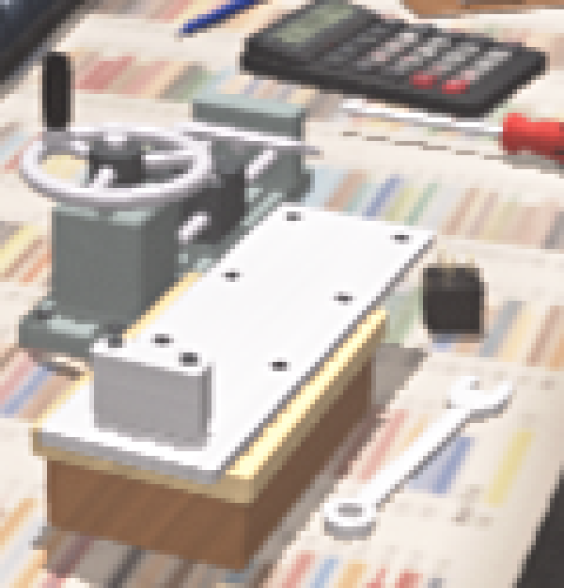

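The crops confirm the choices. The knob is at crop (455,55), the hub at (422,122), the pointer tip at (553,268) and the plate corners at (62,207), (480,250), (468,382) and (45,337). The larger block lies under the plate. Next I turn these into positions.

Run:
```python
from h import *
from scipy.optimize import least_squares
d=dict(np.load('pics/top1.npz')); s=dict(np.load('pics/side1.npz'))
T=lambda x,y:(180+(x+.5)/4.2-.5,170+(y+.5)/4.2-.5)
S=lambda x,y:(255+(x+.5)/4.7-.5,175+(y+.5)/4.7-.5)
f=lambda x,y,z:onz(d,*T(x,y),z).round(1)
P=[f(*p,58) for p in((62,207),(480,250),(468,382),(45,337))]
print('plate',P,'len',np.linalg.norm(P[0]-P[1]),np.linalg.norm(P[3]-P[2]),'w',np.linalg.norm(P[0]-P[3]))
a=(P[0]+P[3]-P[1]-P[2])[:2]; a/=np.linalg.norm(a); print('+y dir',a,'end',(P[1]+P[2])/2)
print('bar top',f(83,275,90),'bar from end',((P[1]+P[2])/2)[:2]+235*a)
print('rim centre L/R',f(347,125,83),f(498,125,83),'T/B',f(422,50,83),f(422,202,83),'hubcap',f(422,122,92))
print('knob top',f(455,52,128),'tip',f(553,265,70))
c,q=ray(s,*S(57,57)); k=[]
def tri(ts,ss):
    c1,q1=ray(d,*T(*ts));c2,q2=ray(s,*S(*ss)); A=np.c_[q1,-q2]; l=np.linalg.lstsq(A,c2-c1,rcond=None)[0]; p,q=c1+l[0]*q1,c2+l[1]*q2; return ((p+q)/2).round(1),np.linalg.norm(p-q).round(1)
print('tri knob top',tri((455,52),(57,54)),'tip',tri((553,265),(320,152)))
for n,z in(('knobbot',90),('knobmid',110)): print(n)
print('side knob mid at z110',onz(s,*S(57,95),110))
```

```text
plate [array([510. , 219.7,  58. ]), array([482.3, -36.9,  58. ]), array([402.3, -28.9,  58. ]), array([430.6, 228.3,  58. ])] len 258.0907786031883 258.7522560288122 w 79.86438505366453
+y dir [0.10835017 0.99411279] end [442.3 -32.9  58. ]
bar top [466.7 199.6  90. ] bar from end [467.76228947 200.71650587]
rim centre L/R [556.6  43.6  83. ] [556.2 -47.4  83. ] T/B [602.3  -1.8  83. ] [509.8  -1.4  83. ] hubcap [556.9  -1.6  92. ]
knob top [592.7 -20.6 128. ] tip [472.3 -80.5  70. ]
tri knob top (array([593.9, -20.4, 126.4]), np.float64(1.9)) tip (array([473.6, -80.5,  67.1]), np.float64(2.2))
knobbot
knobmid
side knob mid at z110 [590.18775152  -7.37459056 110.        ]
```

arm_command([
  {"wz": 0.139,"hand": 50},
  {"wz": 0.139},
  {"wz": 0.139},
  {"wz": 0.139},
  {"tx": 16.5,"ty": -35.9},
  {"tx": 16.5,"ty": -35.9},
  {"tx": 16.5,"ty": -35.9},
  {"tx": 16.5,"ty": -35.9},
])

```text
schema error: expected keys hand, tx, ty, tz, wx, wy, wz
```

arm_command([
  {"tx": 16.5,"ty": -35.9},
  {"tx": 16.5,"ty": -35.9},
  {"tx": 16.5,"ty": -35.9},
  {"tx": 16.5,"ty": -35.9},
  {"tx": 16.5,"ty": -35.9},
  {"tx": 16.5,"ty": -35.9},
  {"tx": 16.5,"ty": -35.9},
  {"tx": 16.5,"ty": -35.9},
])

```text
schema error: expected keys hand, tx, ty, tz, wx, wy, wz
```

arm_command([
  {"tx": 16.5,"ty": -35.9},
  {"tx": 16.5,"ty": -35.9},
  {"tx": 16.5,"ty": -35.9},
  {"tx": 16.5,"ty": -35.9},
  {"tz": 10},
  {"tz": 0},
])

```text
schema error: expected keys hand, tx, ty, tz, wx, wy, wz
```

arm_command([
  {"hand": 50,"tx": 0,"ty": 0,"tz": 0,"wx": 0,"wy": 0,"wz": 0.139},
  {"hand": 50,"tx": 0,"ty": 0,"tz": 0,"wx": 0,"wy": 0,"wz": 0.139},
  {"hand": 50,"tx": 0,"ty": 0,"tz": 0,"wx": 0,"wy": 0,"wz": 0.139},
  {"hand": 50,"tx": 0,"ty": 0,"tz": 0,"wx": 0,"wy": 0,"wz": 0.139},
  {"hand": 50,"tx": 16.5,"ty": -35.9,"tz": 0,"wx": 0,"wy": 0,"wz": 0},
  {"hand": 50,"tx": 16.5,"ty": -35.9,"tz": 0,"wx": 0,"wy": 0,"wz": 0},
  {"hand": 50,"tx": 16.5,"ty": -35.9,"tz": 0,"wx": 0,"wy": 0,"wz": 0},
  {"hand": 50,"tx": 16.5,"ty": -35.9,"tz": 0,"wx": 0,"wy": 0,"wz": 0},
])

```text
clock: 1.1
eef_pos: [351.7, -426.8, 231.0]
tcp_rot: [-3.141, 0.0, -0.109]
contact_force: [0.5, 0.3, 0.1]
opening: 0.585
grasp_force: 0.0
```

arm_command([
  {"hand": 50,"tx": 16.5,"ty": -35.9,"tz": 0,"wx": 0,"wy": 0,"wz": 0},
  {"hand": 50,"tx": 16.5,"ty": -35.9,"tz": 0,"wx": 0,"wy": 0,"wz": 0},
  {"hand": 50,"tx": 16.5,"ty": -35.9,"tz": 0,"wx": 0,"wy": 0,"wz": 0},
  {"hand": 50,"tx": 16.5,"ty": -35.9,"tz": 0,"wx": 0,"wy": 0,"wz": 0},
  {"hand": 50,"tx": 16.5,"ty": -35.9,"tz": 0,"wx": 0,"wy": 0,"wz": 0},
  {"hand": 50,"tx": 16.5,"ty": -35.9,"tz": 0,"wx": 0,"wy": 0,"wz": 0},
  {"hand": 50,"tx": 16.5,"ty": -35.9,"tz": 0,"wx": 0,"wy": 0,"wz": 0},
  {"hand": 50,"tx": 16.5,"ty": -35.9,"tz": 0,"wx": 0,"wy": 0,"wz": 0},
])

```text
clock: 2.1
eef_pos: [514.2, -155.8, 231.1]
tcp_rot: [-3.142, 0.0, -0.109]
contact_force: [0.7, 0.6, 0.1]
opening: 0.588
grasp_force: 0.0
```

arm_command([
  {"hand": 50,"tx": 16.5,"ty": -35.9,"tz": 0,"wx": 0,"wy": 0,"wz": 0},
  {"hand": 50,"tx": 16.5,"ty": -35.9,"tz": 0,"wx": 0,"wy": 0,"wz": 0},
  {"hand": 50,"tx": 16.5,"ty": -35.9,"tz": 0,"wx": 0,"wy": 0,"wz": 0},
  {"hand": 50,"tx": 16.5,"ty": -35.9,"tz": 0,"wx": 0,"wy": 0,"wz": 0},
  {"hand": 50,"tx": 0,"ty": 0,"tz": 20,"wx": 0,"wy": 0,"wz": 0},
  {"hand": 50,"tx": 0,"ty": 0,"tz": 20,"wx": 0,"wy": 0,"wz": 0},
  {"hand": 50,"tx": 0,"ty": 0,"tz": 0,"wx": 0,"wy": 0,"wz": 0},
])

```text
clock: 2.98
eef_pos: [593.8, -21.3, 189.6]
tcp_rot: [3.141, 0.004, -0.109]
contact_force: [0.4, -0.4, -0.7]
opening: 0.586
grasp_force: 0.0
```

arm_command([
  {"hand": 50,"tx": 1,"ty": 0,"tz": 23,"wx": 0,"wy": 0,"wz": 0},
  {"hand": 50,"tx": 0,"ty": 0,"tz": 23,"wx": 0,"wy": 0,"wz": 0},
  {"hand": 50,"tx": 0,"ty": 0,"tz": 23,"wx": 0,"wy": 0,"wz": 0},
  {"hand": 50,"tx": 0,"ty": 0,"tz": 23,"wx": 0,"wy": 0,"wz": 0},
  {"hand": 50,"tx": 0,"ty": 0,"tz": 0,"wx": 0,"wy": 0,"wz": 0},
])

```text
clock: 3.6
eef_pos: [595.2, -21.7, 98.5]
tcp_rot: [3.141, 0.003, -0.11]
contact_force: [-0.6, 1.2, -0.1]
opening: 0.585
grasp_force: 0.0
```

arm_command([
  {"hand": 5,"tx": 0,"ty": 0,"tz": 0,"wx": 0,"wy": 0,"wz": 0},
  {"hand": 5,"tx": 0,"ty": 0,"tz": 0,"wx": 0,"wy": 0,"wz": 0},
  {"hand": 5,"tx": 0,"ty": 0,"tz": 0,"wx": 0,"wy": 0,"wz": 0},
  {"hand": 5,"tx": 0,"ty": 0,"tz": 0,"wx": 0,"wy": 0,"wz": 0},
  {"hand": 5,"tx": 0,"ty": 0,"tz": 0,"wx": 0,"wy": 0,"wz": 0},
], squeeze=25)

```text
clock: 4.22
eef_pos: [596.9, -21.6, 100.7]
tcp_rot: [-3.141, -0.002, -0.109]
contact_force: [-1.2, -0.3, 7.1]
opening: 0.176
grasp_force: 25.1
```

Run:
```python
from h import *
grab('top','top2.png');grab('side','side2.png')
a=cv2.resize(cv2.imread('pics/top2.png')[150:285,190:360],(510,405),interpolation=3)
b=cv2.resize(cv2.imread('pics/side2.png')[130:265,220:310],(270,405),interpolation=3)
cv2.imwrite('pics/c3.png',np.hstack([a,b])); s=r.sense(); print(s['eef_pos'],s['contact_force'],s['opening']*85)
```

```text
[596.91736746 -21.56540485 100.70353319] [-0.6427002   0.08426328  6.44861106] 15.036903598948953
```

View pics/c3.png

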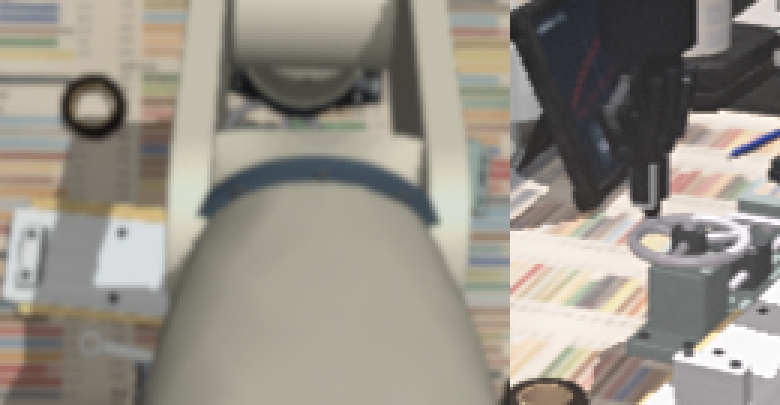

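The pads hold the crank handle (opening 15 mm, 25 N), seen in the right half of the picture at about (650,190). Next I work out the arc steps.

Run:
```python
import numpy as np
th=-0.456-0.2*np.arange(0,22); p=43*np.c_[np.cos(th),np.sin(th)]; d=np.diff(p,axis=0)
c,s=np.cos(-.109),np.sin(-.109)
for i,(x,y) in enumerate(d): print(i,round(c*x+s*y,1),round(s*x-c*y,1), (p[i+1]+[556.4,-1.7]).round())
```

```text
0 -3.7 7.7 [590. -28.]
1 -5.2 6.9 [585. -34.]
2 -6.4 5.7 [578. -39.]
3 -7.4 4.3 [570. -43.]
4 -8.1 2.7 [561. -44.]
5 -8.5 1.1 [553. -45.]
6 -8.6 -0.7 [544. -43.]
7 -8.3 -2.3 [536. -40.]
8 -7.6 -3.9 [529. -35.]
9 -6.7 -5.4 [523. -29.]
10 -5.5 -6.6 [518. -22.]
11 -4.1 -7.6 [515. -14.]
12 -2.5 -8.2 [514.  -5.]
13 -0.8 -8.5 [514.   3.]
14 0.9 -8.5 [516.  12.]
15 2.6 -8.2 [519.  19.]
16 4.2 -7.5 [524.  26.]
17 5.6 -6.5 [530.  32.]
18 6.8 -5.3 [537.  37.]
19 7.7 -3.9 [545.  40.]
20 8.3 -2.3 [554.  41.]
```

arm_command([
  {"hand": 5,"tx": 0,"ty": 0,"tz": -2,"wx": 0,"wy": 0,"wz": 0},
  {"hand": 5,"tx": -3.7,"ty": 7.7,"tz": 0,"wx": 0,"wy": 0,"wz": 0},
  {"hand": 5,"tx": -5.2,"ty": 6.9,"tz": 0,"wx": 0,"wy": 0,"wz": 0},
  {"hand": 5,"tx": -6.4,"ty": 5.7,"tz": 0,"wx": 0,"wy": 0,"wz": 0},
  {"hand": 5,"tx": 0,"ty": 0,"tz": 0,"wx": 0,"wy": 0,"wz": 0},
])

```text
clock: 4.95
eef_pos: [577.0, -40.5, 100.9]
tcp_rot: [3.141, 0.002, -0.11]
contact_force: [-1.7, -0.7, -8.9]
opening: 0.177
grasp_force: 25.8
```

arm_command([
  {"hand": 5,"tx": -7.4,"ty": 4.3,"tz": 1,"wx": 0,"wy": 0,"wz": 0},
  {"hand": 5,"tx": -8.1,"ty": 2.7,"tz": 0,"wx": 0,"wy": 0,"wz": 0},
  {"hand": 5,"tx": -8.5,"ty": 1.1,"tz": 0,"wx": 0,"wy": 0,"wz": 0},
  {"hand": 5,"tx": -8.6,"ty": -0.7,"tz": 0,"wx": 0,"wy": 0,"wz": 0},
  {"hand": 5,"tx": -8.3,"ty": -2.3,"tz": 0,"wx": 0,"wy": 0,"wz": 0},
  {"hand": 5,"tx": -7.6,"ty": -3.9,"tz": 0,"wx": 0,"wy": 0,"wz": 0},
  {"hand": 5,"tx": 0,"ty": 0,"tz": 0,"wx": 0,"wy": 0,"wz": 0},
])

```text
clock: 5.82
eef_pos: [531.2, -34.8, 100.9]
tcp_rot: [-3.14, -0.003, -0.109]
contact_force: [4.1, 7.1, -5.6]
opening: 0.173
grasp_force: 26.0
```

arm_command([
  {"hand": 5,"tx": -6.7,"ty": -5.4,"tz": 0,"wx": 0,"wy": 0,"wz": 0},
  {"hand": 5,"tx": -5.5,"ty": -6.6,"tz": 0,"wx": 0,"wy": 0,"wz": 0},
  {"hand": 5,"tx": -4.1,"ty": -7.6,"tz": 0,"wx": 0,"wy": 0,"wz": 0},
  {"hand": 5,"tx": -2.5,"ty": -8.2,"tz": 0,"wx": 0,"wy": 0,"wz": 0},
  {"hand": 5,"tx": -0.8,"ty": -8.5,"tz": 0,"wx": 0,"wy": 0,"wz": 0},
  {"hand": 5,"tx": 0.9,"ty": -8.5,"tz": 0,"wx": 0,"wy": 0,"wz": 0},
  {"hand": 5,"tx": 0,"ty": 0,"tz": 0,"wx": 0,"wy": 0,"wz": 0},
])

```text
clock: 6.7
eef_pos: [517.6, 11.1, 100.8]
tcp_rot: [-3.141, -0.002, -0.109]
contact_force: [4.3, 0.6, -2.3]
opening: 0.173
grasp_force: 26.4
```

arm_command([
  {"hand": 5,"tx": 2.6,"ty": -8.2,"tz": 0,"wx": 0,"wy": 0,"wz": 0},
  {"hand": 5,"tx": 4.2,"ty": -7.5,"tz": 0,"wx": 0,"wy": 0,"wz": 0},
  {"hand": 5,"tx": 0,"ty": 0,"tz": 0,"wx": 0,"wy": 0,"wz": 0},
])

```text
clock: 7.08
eef_pos: [525.9, 26.1, 100.7]
tcp_rot: [-3.141, -0.001, -0.109]
contact_force: [2.6, -0.5, 6.2]
opening: 0.173
grasp_force: 27.1
```

arm_command([
  {"hand": 5,"tx": 5.6,"ty": -6.5,"tz": 0,"wx": 0,"wy": 0,"wz": 0},
  {"hand": 5,"tx": 0,"ty": 0,"tz": 0,"wx": 0,"wy": 0,"wz": 0},
])

```text
clock: 7.32
eef_pos: [531.8, 31.9, 100.7]
tcp_rot: [-3.141, -0.0, -0.109]
contact_force: [0.7, 0.8, 6.8]
opening: 0.171
grasp_force: 27.2
```

arm_command([
  {"hand": 5,"tx": 6.8,"ty": -5.3,"tz": 0,"wx": 0,"wy": 0,"wz": 0},
  {"hand": 5,"tx": 0,"ty": 0,"tz": 0,"wx": 0,"wy": 0,"wz": 0},
])

```text
clock: 7.58
eef_pos: [535.4, 34.6, 100.4]
tcp_rot: [3.138, 0.007, -0.108]
contact_force: [-13.5, -9.6, 20.2]
opening: 0.172
grasp_force: 28.6
```

The force of about 16 N against the motion after 3.73 rad says the carriage is on its stop. I hold briefly, release, and go up and over to the grip bar.

arm_command([
  {"hand": 5,"tx": 1,"ty": -1,"tz": 0,"wx": 0,"wy": 0,"wz": 0},
  {"hand": 5,"tx": 0,"ty": 0,"tz": 0,"wx": 0,"wy": 0,"wz": 0},
  {"hand": 40,"tx": 0,"ty": 0,"tz": 0,"wx": 0,"wy": 0,"wz": 0},
  {"hand": 40,"tx": 0,"ty": 0,"tz": 0,"wx": 0,"wy": 0,"wz": 0},
  {"hand": 40,"tx": 0,"ty": 0,"tz": 0,"wx": 0,"wy": 0,"wz": 0},
  {"hand": 40,"tx": 0,"ty": 0,"tz": -20,"wx": 0,"wy": 0,"wz": 0},
  {"hand": 40,"tx": 0,"ty": 0,"tz": -30,"wx": 0,"wy": 0,"wz": 0},
  {"hand": 50,"tx": 0,"ty": 0,"tz": -20,"wx": 0,"wy": 0,"wz": 0},
])

```text
clock: 8.57
eef_pos: [540.0, 37.0, 171.3]
tcp_rot: [-3.141, -0.0, -0.109]
contact_force: [0.5, 0.1, 0.2]
opening: 0.587
grasp_force: 0.0
```

arm_command([
  {"hand": 60,"tx": -17,"ty": -31.5,"tz": 0,"wx": 0,"wy": 0,"wz": 0},
  {"hand": 60,"tx": -17,"ty": -31.5,"tz": 0,"wx": 0,"wy": 0,"wz": 0},
  {"hand": 60,"tx": -17,"ty": -31.5,"tz": 0,"wx": 0,"wy": 0,"wz": 0},
  {"hand": 60,"tx": -17,"ty": -31.5,"tz": 0,"wx": 0,"wy": 0,"wz": 0},
  {"hand": 60,"tx": -17,"ty": -31.5,"tz": 0,"wx": 0,"wy": 0,"wz": 0},
  {"hand": 60,"tx": 0,"ty": 0,"tz": 0,"wx": 0,"wy": 0,"wz": 0},
])

```text
clock: 9.32
eef_pos: [471.5, 204.4, 170.1]
tcp_rot: [-3.141, 0.001, -0.106]
contact_force: [0.0, -0.2, 0.1]
opening: 0.704
grasp_force: 0.0
```

Run:
```python
from h import *
grab('top','top3.png');grab('side','side3.png')
a=cv2.resize(cv2.imread('pics/top3.png')[180:275,180:370],(760,380),interpolation=3)
cv2.imwrite('pics/c4.png',a); s=r.sense(); print(s['eef_pos'],s['contact_force'],s['opening']*85)
```

```text
[472.3007497  202.64885136 170.12245747] [-0.19530036 -0.12428582  0.2824445 ] 59.894746977176425
```

View pics/c4.png

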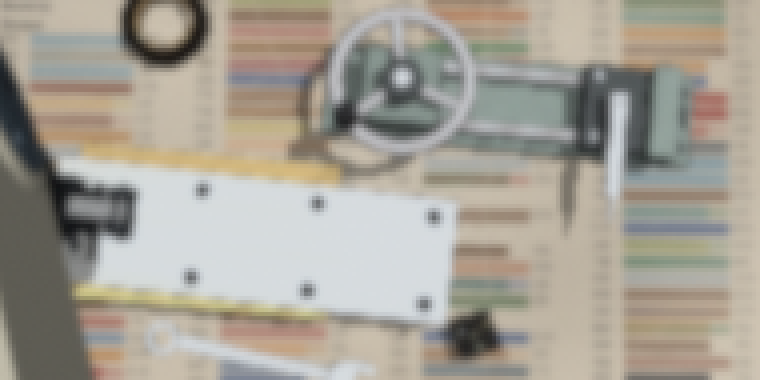

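The carriage (crop 585–650) sits against the stop, the pointer tip is at crop (612,205), and the plate end runs from (457,203) to (447,325). Plate undisturbed.

Run:
```python
from h import *
d=dict(np.load('pics/top3.npz'))
T=lambda x,y:(180+(x+.5)/4-.5,180+(y+.5)/4-.5)
tip=onz(d,*T(612,200),70); a,b=onz(d,*T(457,203),58),onz(d,*T(447,325),58)
# refine plate end via gradient along row in raw image
g=cv2.cvtColor(d['image'],cv2.COLOR_RGB2GRAY).astype(float)
for v in (235,240,245,250,255): 
    row=g[v,284:300]; print(v,row.astype(int))
for v in range(214,234,2): print(v,g[v,326:342].astype(int))
print(tip,a,b); ax=np.array([0.1085,0.994])
print('dist',((a+b)/2-tip)[:2]@ax, 'tcp->bar: bar at',(a+b)[:2]/2+235*ax)
```

```text
235 [218 215 198 165 145 160 193 213 215 200 174 163 162 161 159 158]
240 [218 218 218 218 218 218 218 217 211 196 180 171 171 171 173 174]
245 [218 218 218 218 218 218 218 215 200 171 159 159 160 160 159 159]
250 [218 218 218 218 218 218 217 205 177 149 137 135 134 134 134 134]
255 [166 127 122 159 200 216 214 196 160 139 136 135 134 134 133 132]
214 [ 93 124 137 110  78 100 156 200 211 189 136  94  87  82  74  78]
216 [ 65  75  75  64  67 115 173 206 212 189 134  91  82  78  69  82]
218 [ 72  70  65  63  79 134 190 213 211 184 125  73  63  60  56  71]
220 [147 138 123 112 113 148 195 214 207 174 123  84  74  70  66  68]
222 [182 182 178 172 165 171 200 214 204 174 135 112 108 110 117 129]
224 [183 183 179 171 161 168 199 214 203 177 155 147 145 146 147 151]
226 [184 183 179 174 169 176 202 213 201 175 162 159 159 160 158 158]
228 [184 181 176 168 164 172 193 205 194 161 139 134 132 133 133 133]
230 [184 183 181 178 175 171 175 188 185 168 155 149 149 148 149 148]
232 [182 181 177 174 171 170 176 183 180 168 153 146 144 144 144 145]
[ 479.92943318 -134.87774418   70.        ] [479.17726672 -36.80947891  58.        ] [401.52247223 -29.68984919  58.        ]
dist 96.72392899020592 tcp->bar: bar at [465.84736947 200.34033595]
```

Run:
```python
from h import *
d=dict(np.load('pics/top3.npz')); ax=np.array([0.1085,0.994])
e=[onz(d,u,v,58)[:2] for u,v in((293.05,240),(292.4,245),(292,250),(291.6,255))]
for z in (68,70): 
  t=onz(d,333,230,z)[:2]; print('tip',t,[((p-t)@ax).round(1) for p in e])
print([(p@ax).round(1) for p in e])
s=dict(np.load('pics/side3.npz'));print(proj(s,[*t,68]))
```

```text
tip [ 479.08878303 -136.09511306] [np.float64(98.4), np.float64(98.8), np.float64(98.5), np.float64(98.3)]
tip [ 478.97171092 -135.81077054] [np.float64(98.1), np.float64(98.5), np.float64(98.2), np.float64(98.0)]
[np.float64(15.1), np.float64(15.5), np.float64(15.2), np.float64(15.0)]
[326.86766052 198.39195253]
```

arm_command([
  {"hand": 60,"tx": -5.4,"ty": 2.5,"tz": 22,"wx": 0,"wy": 0,"wz": 0},
  {"hand": 60,"tx": 0,"ty": 0,"tz": 22,"wx": 0,"wy": 0,"wz": 0},
  {"hand": 60,"tx": 0,"ty": 0,"tz": 22,"wx": 0,"wy": 0,"wz": 0},
  {"hand": 60,"tx": 0,"ty": 0,"tz": 22,"wx": 0,"wy": 0,"wz": 0},
  {"hand": 60,"tx": 0,"ty": 0,"tz": 14,"wx": 0,"wy": 0,"wz": 0},
  {"hand": 60,"tx": 0,"ty": 0,"tz": 0,"wx": 0,"wy": 0,"wz": 0},
])

```text
clock: 10.18
eef_pos: [466.4, 199.9, 67.5]
tcp_rot: [3.141, 0.002, -0.11]
contact_force: [0.1, -1.0, 0.1]
opening: 0.706
grasp_force: 0.0
```

arm_command([
  {"hand": 5,"tx": 0,"ty": 0,"tz": 0,"wx": 0,"wy": 0,"wz": 0},
  {"hand": 5,"tx": 0,"ty": 0,"tz": 0,"wx": 0,"wy": 0,"wz": 0},
  {"hand": 5,"tx": 0,"ty": 0,"tz": 0,"wx": 0,"wy": 0,"wz": 0},
  {"hand": 5,"tx": 0,"ty": 0,"tz": 0,"wx": 0,"wy": 0,"wz": 0},
  {"hand": 5,"tx": 0,"ty": 0,"tz": 0,"wx": 0,"wy": 0,"wz": 0},
  {"hand": 5,"tx": 0,"ty": 0,"tz": 0,"wx": 0,"wy": 0,"wz": 0},
], squeeze=40)

```text
clock: 10.92
eef_pos: [467.3, 200.8, 69.1]
tcp_rot: [-3.141, -0.001, -0.109]
contact_force: [-0.8, -0.5, 6.0]
opening: 0.177
grasp_force: 40.1
```

arm_command([
  {"hand": 5,"tx": 0,"ty": 4,"tz": 0,"wx": 0,"wy": 0,"wz": 0},
  {"hand": 5,"tx": 0,"ty": 8,"tz": 0,"wx": 0,"wy": 0,"wz": 0},
  {"hand": 5,"tx": 0,"ty": 8,"tz": 0,"wx": 0,"wy": 0,"wz": 0},
  {"hand": 5,"tx": 0,"ty": 0,"tz": 0,"wx": 0,"wy": 0,"wz": 0},
])

```text
clock: 11.42
eef_pos: [465.7, 180.9, 69.1]
tcp_rot: [-3.141, -0.002, -0.109]
contact_force: [1.1, 0.7, 7.1]
opening: 0.177
grasp_force: 40.0
```

arm_command([
  {"hand": 5,"tx": 0,"ty": 8,"tz": 0,"wx": 0,"wy": 0,"wz": 0},
  {"hand": 5,"tx": 0,"ty": 10,"tz": 0,"wx": 0,"wy": 0,"wz": 0},
  {"hand": 5,"tx": 0,"ty": 10,"tz": 0,"wx": 0,"wy": 0,"wz": 0},
  {"hand": 5,"tx": 0,"ty": 10,"tz": 0,"wx": 0,"wy": 0,"wz": 0},
  {"hand": 5,"tx": 0,"ty": 10,"tz": 0,"wx": 0,"wy": 0,"wz": 0},
  {"hand": 5,"tx": 0,"ty": 8,"tz": 0,"wx": 0,"wy": 0,"wz": 0},
  {"hand": 5,"tx": 0,"ty": 4,"tz": 0,"wx": 0,"wy": 0,"wz": 0},
  {"hand": 5,"tx": 0,"ty": 0,"tz": 0,"wx": 0,"wy": 0,"wz": 0},
])

```text
clock: 12.42
eef_pos: [459.3, 121.3, 69.1]
tcp_rot: [-3.14, -0.002, -0.109]
contact_force: [0.9, 1.5, 7.4]
opening: 0.181
grasp_force: 40.2
```

Run:
```python
from h import *
grab('top','top4.png');grab('side','side4.png')
a=cv2.resize(cv2.imread('pics/top4.png')[185:285,200:360],(480,300),interpolation=3)
b=cv2.resize(cv2.imread('pics/side4.png')[175:275,270:370],(300,300),interpolation=3)
cv2.imwrite('pics/c5.png',np.hstack([a,b])); s=r.sense(); print(s['eef_pos'],s['contact_force'],s['tcp_rot'])
```

```text
[459.2763184  121.32242354  69.13386745] [1.15712782 2.30774288 7.94431441] [-3.14060233e+00 -2.44269041e-03 -1.09181363e-01]
```

View pics/c5.png

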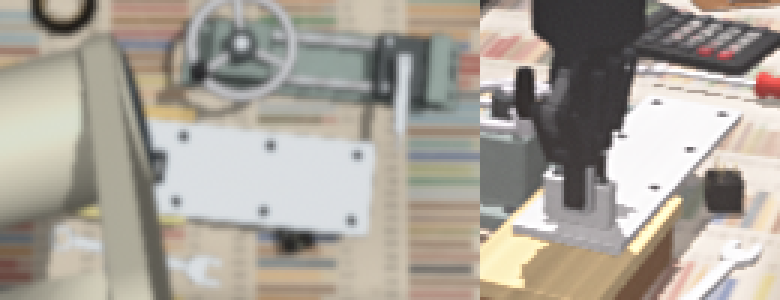

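The plate is held flat on the block. Its end is at about crop column 372 and the pointer tip at about (401,135). I measure what is left.

```bash
cat > m.py <<'E'
from h import *
import sys
d=dict(np.load(sys.argv[1])); u0=int(sys.argv[2])
g=cv2.cvtColor(d['image'],cv2.COLOR_RGB2GRAY).astype(float); ax=np.array([.1085,.994]); t=onz(d,333,230,69)[:2]
for v in range(236,262,3):
    row=g[v,u0-8:u0+8]; lv=(row[0]+row[-4:].mean())/2; i=np.where(row>lv)[0][-1]; u=u0-8+i+(row[i]-lv)/(row[i]-row[i+1]) if i<15 else 0
    p=onz(d,u,v,58)[:2]; print(v,round(u,2),p.round(1),'rem',((p-t)@ax).round(1),row.astype(int))
for v in (222,224,226,228,230,232): print(v,g[v,326:342].astype(int))
E
python3 m.py pics/top4.npz 323
```

```text
236 324.62 [ 464.4 -115.6] rem 18.6 [220 210 178 136 127 164 205 220 219 210 191 184 181 177 175 173]
239 324.62 [ 456.7 -115.5] rem 17.9 [222 221 219 215 213 216 220 221 219 211 196 187 185 182 180 179]
242 323.97 [ 449.  -113.7] rem 18.9 [222 222 222 222 222 222 222 220 214 199 189 185 182 178 175 173]
245 323.44 [ 441.4 -112.2] rem 19.5 [221 222 221 222 222 222 222 220 207 187 181 184 183 179 173 166]
248 323.65 [ 433.7 -112.6] rem 18.3 [222 221 221 221 222 222 221 220 210 193 186 185 182 177 173 171]
251 323.39 [ 426.1 -111.8] rem 18.3 [222 222 222 222 222 222 221 217 206 192 186 186 184 180 177 175]
254 322.65 [ 418.5 -109.7] rem 19.5 [221 221 221 222 221 221 220 210 192 185 186 186 183 176 173 171]
257 327.35 [ 410.9 -121.6] rem 6.9 [188 154 151 184 212 220 220 211 194 187 187 187 184 178 172 169]
260 323.55 [ 403.3 -111.7] rem 15.9 [206 188 182 196 214 221 219 210 197 189 188 188 185 180 176 176]
222 [186 186 182 176 168 175 205 218 209 178 138 115 111 112 119 132]
224 [188 188 183 175 164 171 204 218 208 181 158 150 150 149 151 154]
226 [188 187 183 179 173 181 207 217 206 180 165 163 163 162 163 163]
228 [188 186 179 172 168 176 198 210 198 165 143 137 136 137 136 136]
230 [187 187 185 182 178 175 179 193 190 173 160 153 152 151 152 152]
232 [182 184 181 178 175 175 180 186 184 171 157 149 148 148 148 149]
```

arm_command([
  {"hand": 5,"tx": 0,"ty": 6,"tz": 0,"wx": 0,"wy": 0,"wz": 0},
  {"hand": 5,"tx": 0,"ty": 7,"tz": 0.5,"wx": 0,"wy": 0,"wz": 0},
  {"hand": 5,"tx": 0,"ty": 5.5,"tz": 0.5,"wx": 0,"wy": 0,"wz": 0},
  {"hand": 5,"tx": 0,"ty": 0,"tz": 0,"wx": 0,"wy": 0,"wz": 0},
  {"hand": 5,"tx": 0,"ty": 0,"tz": 0,"wx": 0,"wy": 0,"wz": 0},
  {"hand": 5,"tx": 0,"ty": 0,"tz": 0,"wx": 0,"wy": 0,"wz": 0},
])

```text
clock: 13.28
eef_pos: [458.7, 104.1, 69.1]
tcp_rot: [-3.138, -0.005, -0.11]
contact_force: [1.6, 9.5, 16.2]
opening: 0.177
grasp_force: 41.5
```

```bash
python3 - <<'E'
from h import *
grab('top','top5.png');grab('side','side5.png')
a=cv2.resize(cv2.imread('pics/top5.png')[205:280,290:365],(450,450),interpolation=3)
b=cv2.resize(cv2.imread('pics/side5.png')[170:275,280:360],(343,450),interpolation=3)
cv2.imwrite('pics/c6.png',np.hstack([a,b])); s=r.sense(); print(s['eef_pos'],s['contact_force'],s['tcp_rot'])
E
python3 m.py pics/top5.npz 331
```

```text
[458.72479724 104.08443665  69.10302563] [ 0.54162847  9.43246398 15.27996332] [-3.13848924 -0.00510837 -0.10986129]
236 334.34 [ 464.3 -140.6] rem -6.2 [204 167 133 140 178 207 213 205 199 189 185 179 164 145 134 132]
239 331.56 [ 456.6 -133.3] rem 0.2 [218 210 200 199 211 219 219 213 197 186 185 183 174 164 159 158]
242 330.46 [ 449.  -130.3] rem 2.3 [221 221 222 221 221 221 219 206 182 178 183 185 178 170 164 164]
245 330.71 [ 441.3 -130.8] rem 1.0 [221 221 221 221 221 221 218 204 178 173 181 180 168 151 141 140]
248 330.11 [ 433.7 -129.1] rem 1.9 [221 221 221 221 221 220 215 199 182 179 183 185 180 173 170 170]
251 329.66 [ 426.  -127.8] rem 2.4 [221 221 221 221 221 219 209 189 178 180 184 184 179 171 166 166]
254 329.64 [ 418.4 -127.6] rem 1.7 [221 221 221 221 221 219 205 178 169 176 183 182 172 156 146 144]
257 335.71 [ 410.8 -142.9] rem -14.3 [170 172 193 213 220 218 204 181 171 176 183 183 176 159 149 147]
260 336.22 [ 403.2 -144. ] rem -16.3 [166 172 197 216 219 212 195 181 178 182 186 187 179 168 160 159]
222 [186 186 181 176 168 174 204 218 209 178 138 114 110 112 119 131]
224 [188 187 182 175 164 172 203 217 208 181 158 151 149 149 151 154]
226 [188 186 183 178 173 180 206 217 205 179 164 162 163 162 163 162]
228 [189 185 180 172 167 176 197 209 198 165 143 136 136 136 135 135]
230 [188 187 184 182 178 175 179 193 189 172 158 153 151 151 152 152]
232 [204 200 194 185 175 175 182 186 183 171 156 149 148 147 148 149]
```

View pics/c6.png

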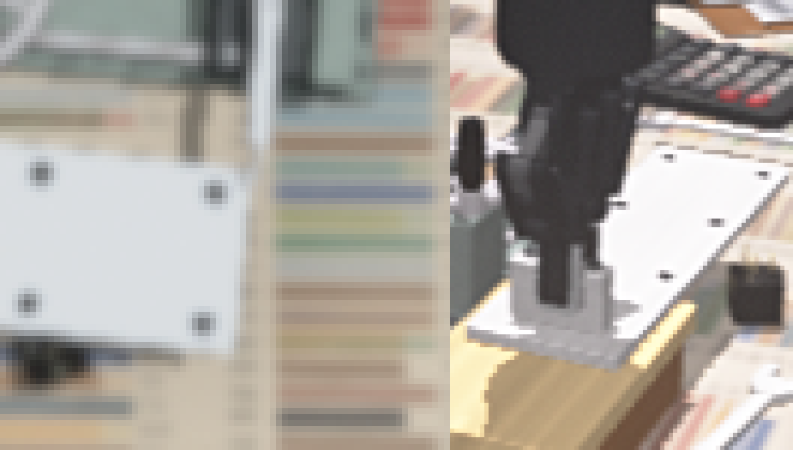

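The plate lies flat with its end about 2 mm short of the pointer, at crop (240,250) against the tip at (262,175). I nudge it on and ease the press slightly.

arm_command([
  {"hand": 5,"tx": 0,"ty": 1,"tz": -0.3,"wx": 0,"wy": 0,"wz": 0},
  {"hand": 5,"tx": 0,"ty": 0.8,"tz": 0,"wx": 0,"wy": 0,"wz": 0},
  {"hand": 5,"tx": 0,"ty": 0,"tz": 0,"wx": 0,"wy": 0,"wz": 0},
  {"hand": 5,"tx": 0,"ty": 0,"tz": 0,"wx": 0,"wy": 0,"wz": 0},
  {"hand": 5,"tx": 0,"ty": 0,"tz": 0,"wx": 0,"wy": 0,"wz": 0},
  {"hand": 5,"tx": 0,"ty": 0,"tz": 0,"wx": 0,"wy": 0,"wz": 0},
])

```text
clock: 14.12
eef_pos: [458.4, 102.4, 69.1]
tcp_rot: [-3.139, -0.005, -0.11]
contact_force: [1.5, 9.6, 12.6]
opening: 0.177
grasp_force: 40.9
```

```bash
python3 - <<'E'
from h import *
grab('top','top6.png'); s=r.sense(); print(s['eef_pos'],s['contact_force'],s['tcp_rot'],s['grasp_force'])
E
python3 m.py pics/top6.npz 331 | cut -c1-45|sed -n 2,7p
```

```text
[458.37253806 102.36349776  69.15044331] [ 1.98936324  9.63513017 12.01223761] [-3.13847498 -0.00478945 -0.10975209] 40.93823254108429
239 331.82 [ 456.6 -134. ] rem -0.5 [220 214 
242 331.89 [ 448.9 -134. ] rem -1.3 [221 221 
245 331.89 [ 441.3 -133.8] rem -2.0 [221 221 
248 330.39 [ 433.7 -129.8] rem 1.2 [221 221 2
251 330.47 [ 426.  -129.9] rem 0.3 [221 221 2
254 330.86 [ 418.4 -130.7] rem -1.3 [221 221
```

The end is within about 1 mm of the pointer, the press is 12 N, and the grip is 41 N. Handing in.

```bash
python3 -c "
from rig import r
print(r.sign_off())"
```

```text
the job is handed in; nothing more can be done
None
```

I handed the job in at about 14 s. The carriage is wound against its stop, and the plate's leading end is within about 1 mm of the pointer by my camera estimate. The plate lies flat on the block with its tail gripped at about 41 N and pressed down with about 12 N; the sign-off returned no verdict.

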